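Put a bead away and shut the flip-cap tubes

TASK

Put the loose brass bead away in the wide flip-cap tube in the rack: flick that tube's cap open, place the bead inside, and leave all four tubes with their caps pressed fully shut. Do not knock over or push aside the other things on the bench.

Things in the scene. Friction and masses are not known exactly. Their poses are not given: they have to be found in the camera images.
- wide_tube: Clear tube with white flip cap, fixed upright in the rack: the widest of the four, the only one the bead fits; outer diameter 48 mm, wall 3 mm, rim 62 mm and inner floor 12 mm above its origin. Origin: centre of its underside, z up; cap hinge on its +x side, tab on its -x side (towards the robot). Foot: 50 mm disc, 8 mm high.
- wide_cap (a joint): Hinge of the wide tube's cap, rad: 0 shut, grows as it opens, 1.57 upright, stop at 1.9. Axis along the tube's y, at x = +26, z = 62 mm in its frame. Stiff (0.08 N m, about 2 N at the tab), no spring or snap: it stays where left. It can be lifted round the hinge by the tab, and swung shut by pushing on the cap's back.
- wide_tab (a point): Middle of the wide cap's thumb tab, 59 mm from the hinge, half-way up the tab; it moves with the cap. The cap is a disc 48 mm across, 5 mm thick, flat on the rim when shut; the tab sticks out 18 mm beyond the disc, at the far end from the hinge, 10 mm wide (along the tube's y, pinch it there), 6 mm thick.
- tall_tube: Clear tube with white flip cap, fixed upright in the rack: narrow, the tallest; outer diameter 28 mm, wall 3 mm, rim 84 mm and inner floor 12 mm above its origin. Origin: centre of its underside, z up; cap hinge on its +x side, tab on its -x side (towards the robot). Foot: 45 mm disc, 8 mm high.
- tall_cap (a joint): Hinge of the tall tube's cap, rad: 0 shut, grows as it opens, 1.57 upright, stop at 1.9. Axis along the tube's y, at x = +16, z = 84 mm in its frame. Stiff (0.08 N m, about 2 N at the tab), no spring or snap: it stays where left. It can be lifted round the hinge by the tab, and swung shut by pushing on the cap's back.
- tall_tab (a point): Middle of the tall cap's thumb tab, 39 mm from the hinge, half-way up the tab; it moves with the cap. The cap is a disc 28 mm across, 5 mm thick, flat on the rim when shut; the tab sticks out 18 mm beyond the disc, at the far end from the hinge, 10 mm wide (along the tube's y, pinch it there), 6 mm thick.
- mid_tube: Clear tube with white flip cap, fixed upright in the rack: narrow, middle height; outer diameter 28 mm, wall 3 mm, rim 62 mm and inner floor 12 mm above its origin. Origin: centre of its underside, z up; cap hinge on its +x side, tab on its -x side (towards the robot). Foot: 45 mm disc, 8 mm high.
- mid_cap (a joint): Hinge of the mid tube's cap, rad: 0 shut, grows as it opens, 1.57 upright, stop at 1.9. Axis along the tube's y, at x = +16, z = 62 mm in its frame. Stiff (0.08 N m, about 2 N at the tab), no spring or snap: it stays where left. It can be lifted round the hinge by the tab, and swung shut by pushing on the cap's back.
- mid_tab (a point): Middle of the mid cap's thumb tab, 39 mm from the hinge, half-way up the tab; it moves with the cap. The cap is a disc 28 mm across, 5 mm thick, flat on the rim when shut; the tab sticks out 18 mm beyond the disc, at the far end from the hinge, 10 mm wide (along the tube's y, pinch it there), 6 mm thick.
- short_tube: Clear tube with white flip cap, fixed upright in the rack: narrow, the shortest; outer diameter 28 mm, wall 3 mm, rim 48 mm and inner floor 12 mm above its origin. Origin: centre of its underside, z up; cap hinge on its +x side, tab on its -x side (towards the robot). Foot: 45 mm disc, 8 mm high.
- short_cap (a joint): Hinge of the short tube's cap, rad: 0 shut, grows as it opens, 1.57 upright, stop at 1.9. Axis along the tube's y, at x = +16, z = 48 mm in its frame. Stiff (0.08 N m, about 2 N at the tab), no spring or snap: it stays where left. It can be lifted round the hinge by the tab, and swung shut by pushing on the cap's back.
- short_tab (a point): Middle of the short cap's thumb tab, 39 mm from the hinge, half-way up the tab; it moves with the cap. The cap is a disc 28 mm across, 5 mm thick, flat on the rim when shut; the tab sticks out 18 mm beyond the disc, at the far end from the hinge, 10 mm wide (along the tube's y, pinch it there), 6 mm thick.
- rack: Plywood tube rack, fixed to the table, 64 x 276 mm (x, y), base 12 mm thick, front and rear rails 24 mm high, end cheeks 28 mm high. Four tubes stand in a row along its y, 66 mm apart, their origins 12 mm above the rack's origin (centre of its underside); any order, each turned a little.
- bead: Plain brass barrel bead, a loose solid cylinder 24 mm in diameter and 26 mm tall, about 60 g, standing on its flat end on the table. Origin: centre of its underside, z along its axis.
- bead_center (a point): Centre of the bead, 13 mm above its origin.
- glue: Yellow glue stick standing upright, 28 mm diameter, 92 mm tall, loose bystander; origin under its centre.
- tin: Small steel tin standing upright, 44 mm diameter, 50 mm tall, loose bystander; origin under its centre.
- plates: Stack of three stamped brass plates, 50 x 85 x 12 mm, loose bystander, in front of the rack; origin under its centre.
- hammer: Hammer lying on the left of the table, loose bystander.
- driver: Screwdriver lying on the right, loose bystander.
- nails: Grey open nail tray, 100 x 140 x 28 mm, behind the rack, loose bystander; origin under its centre.
- jar: Empty glass jar, 68 mm diameter, 70 mm tall, behind the rack, loose bystander; origin under its centre.

How it is judged (in metres and radians):
On the way, in this order (a step that is already met when the one before it is completed fails the run):
1. the wide tube's cap is flicked open (past 0.9 rad) (value of joint wide_cap above 0.9 rad), for 0.1 s.
2. the bead is inside the wide tube (horizontal distance between bead_center and wide_tube below 0.018 m and z of bead_center in the frame of wide_tube between 0.012 and 0.055 m), for 0.1 s.
At the end, for the whole second after the job is handed in: The bead lies still inside the wide tube (its centre within 18 mm of the tube's axis and between floor and rim), and all four caps are shut to within 0.06 rad (about 2 to 4 mm at the tab) (all of step 2 and linear speed of bead below 0.03 m/s and value of joint each of wide_cap, tall_cap, mid_cap, short_cap below 0.06 rad); the robot touches nothing.
It fails at once if another loose thing on the bench is pushed aside by more than 30 mm (distance of any of glue, tin, plates, hammer, driver, nails, jar from where it was at the start of the episode above 0.03 m).
It fails at once if the glue stick, tin or jar is tipped over (angle between any of glue, tin, jar's own z axis and vertical above 0.5 rad).
It also fails if it takes over 69 s, if anything falls off the work surface, if the arm or the gripper's body presses on something with over 40 N, if the wrist force passes 120 N, or if a joint passes its speed limit or range.

ROBOT

A 7-joint arm with a two-finger parallel gripper is mounted at the origin on the work surface. World frame = base frame: x ahead of the robot, y to its left, z up, the work surface at z = 0. Lengths are in mm, angles in rad, forces in N, time in s.
With the tool pointing down it reaches from about 400 to 875 mm from the base axis. Payload 4.4 kg.
Tool frame: the origin (TCP) lies midway between the tips of the shut fingers; the grasp point (between the pads) lies 19 mm behind it (ctrl.grip_point_offset is the distance from the TCP to the grasp point, in mm); z points along the fingers, y is the line along which they close (so a half turn about z gives the same grasp; the last joint's range is limited). The gripper opens to 85 mm and grips with 20 to 120 N. Pads are 22 mm wide; open, the fingers measure 114 mm over their backs; the gripper's body (76 mm by 85 mm) begins 54 mm behind the grasp point. The pads swing forward as they close: fully open they stand 13 mm farther back than shut.
Start: joints at [1.074, 0.628, 0.038, 1.517, -0.027, 0.996, -0.02], TCP at [271.467, -590.613, 231.313] pointing down, gripper open.
Joint ranges: [-3.06, 3.06], [-0.37, 2.12], [-1.25, 1.32], [0.18, 2.47], [-1.1, 4.24], [0.23, 1.98], [-2.94, 2.94]. Speed limits (rad/s): [2.57, 2.57, 3.14, 3.14, 3.14, 3.14, 3.14].

INTERFACE

Orientations are given as [roll, pitch, yaw] about the fixed x, y, z axes, in that order (R = Rz(yaw) Ry(pitch) Rx(roll)).
In Python, from cell import ctrl, imaging, workorder gives the robot as it stands (ctrl), with the cameras (imaging) and the job (workorder).
- The arm moves only by the tool send_path, called after "Call:" as name(argument=value, ...) on one line, values as JSON. Schema: {"type":"object","properties":{"offsets":{"type":"string"},"only":{"type":"string"},"quiet":{"type":"boolean"},"lines":{"type":"string"}},"required":["offsets"],"additionalProperties":false}. offsets is a string of 1 to 12 rows, parted by semicolons, with the numbers parted by spaces; each row has 7 numbers: dx, dy, dz in shares of the most that a row can go, 1 being 50 mm, then a rotation vector rx, ry, rz in units of 0.25 rad, then the finger opening in mm; each row shifts and turns the commanded pose from where the row before left it, along the tool's axes as they then stand; what a row does not reach is not made up. A row lasts 1/10 s, in which the tool goes at most 50 mm and 0.15 rad, less where a joint would pass 70% of its speed; a pose out of reach is approached as far as the arm can. The fingers move at their own pace and stop on an object; the grip force is fixed at half the most. Time passes only in rows, so rows that do not move let the fingers close. The tool returns the time, the measured TCP pose, the force, the opening and the grip force at its end. only (a regular expression) keeps the lines of the reply that match it, lines (a string "A,B") keeps lines A to B, and quiet returns only ok. Input that does not fit is refused with a message, and nothing moves.
- ctrl.read_state(): the state, without advancing time (a new reading comes with each control period).
- imaging.get_image(name): name is "side" or "top"; returns the picture (420x560x3 uint8, blue, green, red); there is no depth.
- imaging.calibration(name): a dict with "fx", "fy", "cx", "cy" (pixels), "rvec" (rotation vector, rad) and "tvec" (3), from world to camera coordinates, as OpenCV has them. Camera axes: x right, y down, z forward; pixel columns grow to the right and rows downward; lengths in mm; the calibration is good to about 2 mm. A picture is of the moment at which its call begins. calibration takes no time and is no camera call.
- workorder.finish_job(): hands the job in; it is judged then, once.
The state is a dict: "clock": time; "qpos": joint angles; "qd": joint speeds; "tau": joint torques, N m; "eef_pos": TCP position; "tool_rot": TCP orientation; "force": force on the tool from outside, world axes, zero at the start; "torque": the same for the moment, N m; "width": finger opening in mm; "gripper_force": force on a finger pad.
Only numpy, scipy, OpenCV 4.12 (cv2) and the standard library are available. Lean on these libraries where they do the work, as an engineer would, in place of code of your own. Each camera call takes 0.05 s, during which the arm holds its last target. There are 200 camera calls.

## Working session

There is one attempt and no reset: what is moved stays moved. The work goes in short steps, Python scripts to look and compute and a tool call to move; the robot and the scene stay as the last step left them, time stands still between calls to the robot, and variables do not carry over. Pictures are saved under pics/ and viewed, at most 10 in all, crops included, and the job is handed in when it is done.

```bash
ls; mkdir -p pics; python3 - <<'E'
from cell import ctrl, imaging, workorder
import cv2
for n in ("top","side"):
    im=imaging.get_image(n); cv2.imwrite(f"pics/{n}0.png",im)
    c=imaging.calibration(n); print(n,c)
print(ctrl.read_state())
E
```

```text
cell.py
pics
top {'fx': 387.1485471371556, 'fy': 387.1485471371556, 'cx': 279.62200510231315, 'cy': 207.87944462977055, 'rvec': array([ 2.18681945, -2.15118483,  0.16884305]), 'tvec': array([-22.30531105, 599.77107438, 994.94163347])}
side {'fx': 505.57302009315447, 'fy': 505.57302009315447, 'cx': 269.7027743257824, 'cy': 211.70897826992893, 'rvec': array([ 0.08969256, -2.68436315,  1.52381274]), 'tvec': array([ 594.71325417,   79.17190947, 1592.4460249 ])}
{'clock': 0.1, 'qpos': array([ 1.07423532,  0.62922309,  0.03843932,  1.51823337, -0.02698351,
        0.99627071, -0.01997686]), 'qd': array([-0.00051014, -0.00073218, -0.00018192, -0.001593  ,  0.00026022,
       -0.00012621, -0.00036139]), 'tau': array([ 2.31258105e-03, -5.64529216e+01,  1.23013794e+00, -1.93972206e+01,
        1.12974391e-02,  5.42392736e-03,  1.37769433e-05]), 'eef_pos': array([ 271.2227381 , -590.12931665,  230.51180071]), 'tool_rot': array([-3.13997609e+00,  2.40819908e-05,  4.30798322e-01]), 'force': array([-0.40929065, -0.07376419,  0.0919134 ]), 'torque': array([ 0.02307327,  0.00745387, -0.00232355]), 'gripper_force': 0.0, 'width': 85.29607904780023}
```

View pics/top0.png

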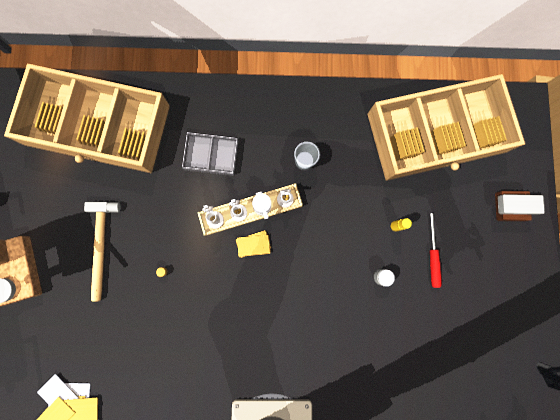

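View pics/side0.png

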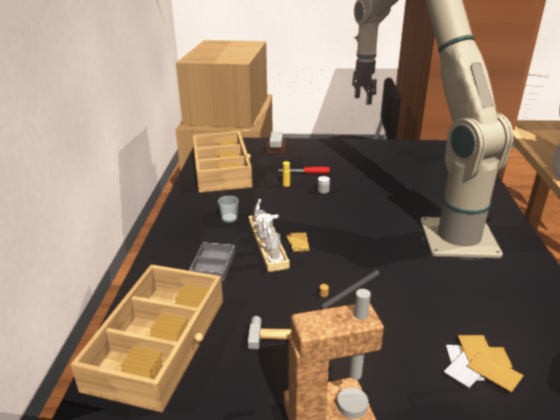

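The top view shows the rack at about (250,208), the bead at (161,272), and the plates at (254,244) in front of the rack. The wide cap looks to be the one at (262,203). I'll enlarge the rack in both views.

```bash
cat > h.py <<'E'
import numpy as np, cv2
from cell import ctrl, imaging, workorder
def cal(n):
    c=imaging.calibration(n); R=cv2.Rodrigues(np.array(c["rvec"]))[0]
    K=np.array([[c["fx"],0,c["cx"]],[0,c["fy"],c["cy"]],[0,0,1]]); return K,R,np.array(c["tvec"])
def ray(n,uv):
    K,R,t=cal(n); d=R.T@np.linalg.inv(K)@np.array([uv[0],uv[1],1.]); return -R.T@t,d/np.linalg.norm(d)
def plane(n,uv,z):
    o,d=ray(n,uv); return o+d*(z-o[2])/d[2]
def proj(n,P):
    K,R,t=cal(n); p=K@(R@np.array(P,float)+t); return p[:2]/p[2]
def tri(uvt,uvs):
    o1,d1=ray("top",uvt); o2,d2=ray("side",uvs)
    s=np.linalg.lstsq(np.c_[d1,-d2],o2-o1,rcond=None)[0]
    a=o1+s[0]*d1;b=o2+s[1]*d2; return (a+b)/2,np.linalg.norm(a-b)
E
python3 - <<'E'
from h import *
t=cv2.imread("pics/top0.png"); s=cv2.imread("pics/side0.png")
a=cv2.resize(t[175:265,190:310],None,fx=6.6,fy=6.6,interpolation=cv2.INTER_CUBIC); cv2.imwrite("pics/topc.png",a)
b=cv2.resize(s[190:280,235:325],None,fx=6.6,fy=6.6,interpolation=cv2.INTER_CUBIC); cv2.imwrite("pics/sidec.png",b)
# bead, yellow
for n,im,box in (("top",t,(145,255,178,288)),("side",s,(312,280,336,302))):
    x0,y0,x1,y1=box; h=cv2.cvtColor(im[y0:y1,x0:x1],cv2.COLOR_BGR2HSV)
    m=cv2.inRange(h,(10,90,70),(35,255,255)); cs,_=cv2.findContours(m,0,2); c=max(cs,key=cv2.contourArea)
    M=np.argwhere(cv2.drawContours(m*0,[c],-1,255,-1)>0); uv=M[:,::-1].mean(0)+[x0,y0]
    print(n,uv,len(M),np.ptp(M,0)+1,plane(n,uv,13),plane(n,uv,26))
# rack, wood in top
h=cv2.cvtColor(t[175:240,190:310],cv2.COLOR_BGR2HSV)
m=cv2.inRange(h,(8,60,90),(30,255,255)); cs,_=cv2.findContours(m,0,2); c=max(cs,key=cv2.contourArea)
r=cv2.boxPoints(cv2.minAreaRect(c))+[190,175]
P=np.array([plane("top",p,26) for p in r]); print(P, P.mean(0), [np.linalg.norm(P[i]-P[i-1]) for i in range(4)])
E
```

```text
top [161.01086957 271.58695652] 92 [10 11] [427.02609511 299.38049071  13.        ] [427.5473727  295.87132314  26.        ]
side [323.82481752 289.83941606] 137 [15 11] [427.01202048 298.62381299  13.        ] [427.72052532 314.40557043  26.        ]
[[642.18468549  37.46120817  26.        ]
 [672.60720002 -55.92758954  26.        ]
 [608.34302703 -75.63419186  26.        ]
 [578.52632091  17.20543125  26.        ]] [625.41530836 -19.22378549  26.        ] [np.float64(66.80332237151435), np.float64(98.21912710001106), np.float64(67.21781092815404), np.float64(97.51016143051018)]
```

View pics/topc.png

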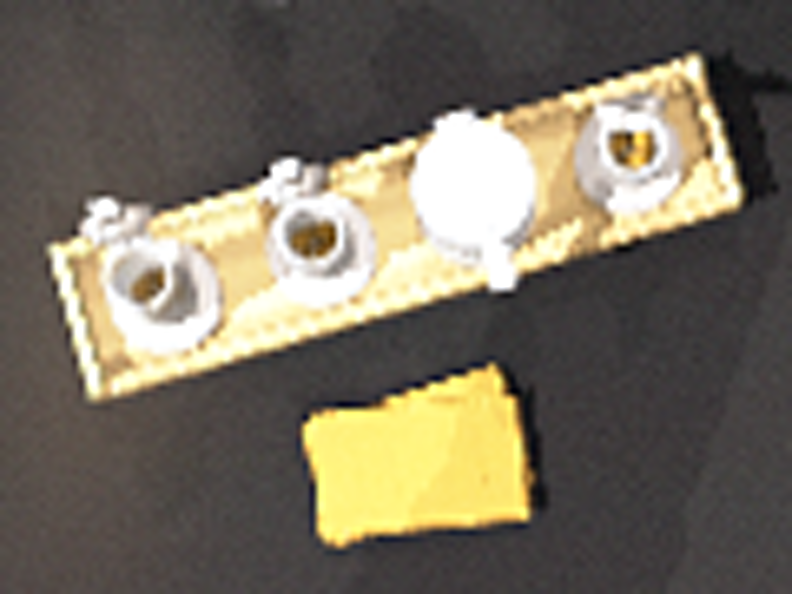

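View pics/sidec.png

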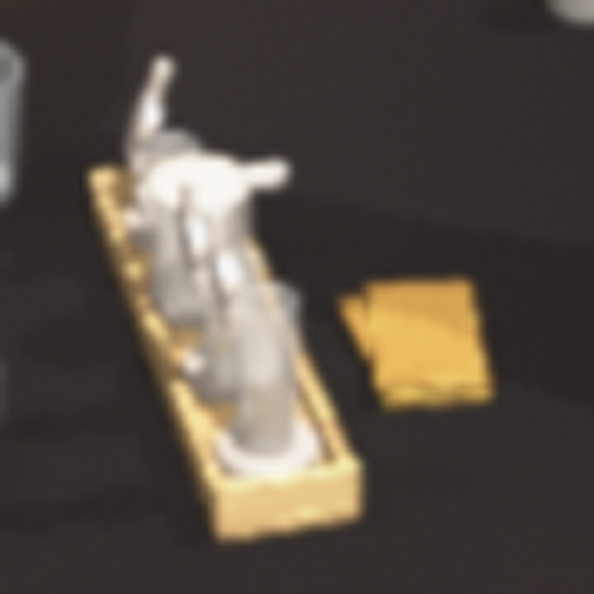

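The crops show the wide tube is third from the left with its cap shut and its tab at about crop px (500,280). The three narrow tubes all have their caps open, so they need shutting too. Next I'll compute tube positions and identities.

```bash
python3 - <<'E'
from h import *
np.set_printoptions(precision=1,suppress=True)
f=lambda x,y:(x/6.6+190-.42,y/6.6+175-.42)
g=lambda x,y:(x/6.6+235-.42,y/6.6+190-.42)
gi=lambda p:(np.array(p)+.42-[235,190])*6.6
fi=lambda p:(np.array(p)+.42-[190,175])*6.6
o,_=ray("top",(0,0));print("topcam",o, "sidecam",ray("side",(0,0))[0])
C=np.array([plane("top",f(*p),28) for p in [(50,243),(703,55),(745,205),(95,400)]])
print(C);c=C.mean(0);e=[np.linalg.norm(C[i]-C[i-1]) for i in range(4)];print("sizes",e)
v=(C[0]-C[1]+C[3]-C[2]);v[2]=0;v/=np.linalg.norm(v); yaw=np.arctan2(-v[0],v[1]);print("c",c,"yaw",yaw)
# check with side corners of near cheek top (28)
for p in [(215,490),(362,463)]: print("side corner",plane("side",g(*p),28))
u=np.array([v[1],-v[0],0])
for k,nm in zip((99,33,-33,-99),"ABCD"):
    b=c+k*v; b[2]=12
    print(nm,b,"foot top",fi(proj("top",b+[0,0,8])),gi(proj("side",b+[0,0,8])))
    for hn,h,hx in (("tall",84,16),("mid",62,16),("short",48,16)):
        r=b+[0,0,h]
        print("  ",hn,"rim",fi(proj("top",r)),gi(proj("side",r)),"tip",[(fi(proj("top",r+hx*u+48*(-np.cos(a)*u+np.array([0,0,np.sin(a)])))),gi(proj("side",r+hx*u+48*(-np.cos(a)*u+np.array([0,0,np.sin(a)]))))) for a in (1.2,1.57,1.9)])
# wide: disc at z 79, tab z~77
print("disc",plane("top",f(474,188),79),"tab tip",plane("top",f(501,284),77),"tab side tip",plane("side",g(287,172),77),"tri",tri(f(501,280),g(285,172)))
E
```

```text
topcam [ 469.1   16.  1062.9] sidecam [ 475.  1367.9  893.8]
[[587.8 207.9  28. ]
 [670.7 -56.6  28. ]
 [608.6 -74.4  28. ]
 [524.6 187.2  28. ]]
sizes [np.float64(66.54791614678636), np.float64(277.11540191728625), np.float64(64.58481691213154), np.float64(274.77261917799916)]
c [597.9  66.   28. ] yaw 0.3071956234340225
side corner [587.1 210.4  28. ]
side corner [524.6 187.4  28. ]
A [568.  160.4  12. ] foot top [168.5 295.7] [267.3 438.6]
   tall rim [141.2 276.3] [265.1 296.1] tip [(array([124.2, 267. ]), array([266.9, 208.1])), (array([109.9, 220.2]), array([227.2, 207.1])), (array([ 99.6, 180.2]), array([191.7, 217.2]))]
   mid rim [149.5 282.2] [265.7 338.1] tip [(array([133.3, 273.4]), array([267.5, 251.5])), (array([119.3, 227.7]), array([228.2, 250.7])), (array([109.2, 188.6]), array([193. , 260.7]))]
   short rim [154.6 285.8] [266.1 364.5] tip [(array([138.8, 277.4]), array([267.9, 278.7])), (array([125.1, 232.3]), array([228.8, 278. ])), (array([115.1, 193.8]), array([193.7, 288. ]))]
B [588.   97.5  12. ] foot top [324.4 249.9] [233.4 357.4]
   tall rim [309.3 227. ] [
[... 1242 characters left out ...]
129.6] [168.3  78.1] tip [(array([648.1, 113.5]), array([168.6,  -3.8])), (array([634.8,  67.1]), array([132.7,  -5.3])), (array([622.2,  28.5]), array([100.9,   3.5]))]
   mid rim [638.5 138.7] [169.5 117.4] tip [(array([645.2, 123.4]), array([169.8,  36.6])), (array([632.1,  78. ]), array([134.2,  35.2])), (array([619.8,  40.2]), array([102.6,  44. ]))]
   short rim [636.9 144.2] [170.3 142.1] tip [(array([643.3, 129.4]), array([170.6,  62. ])), (array([630.5,  84.7]), array([135.2,  60.7])), (array([618.4,  47.4]), array([103.7,  69.5]))]
disc [606.4  35.6  79. ] tab tip [569.4  24.4  77. ] tab side tip [567.1  25.1  77. ] tri (array([569.5,  24.4,  76.7]), np.float64(2.8283171748696545))
```

Careful with the scale: shifts go in shares of 50 mm and turns go in units of 0.25 rad. That gives: 35 mm is 0.7, -27 mm is -0.54, 0.124 rad is 0.496.

```bash
cat > to.py <<'E'
# usage: to.py x y z  -> delta in present tool axes from measured pose
import sys; from h import *; from scipy.spatial.transform import Rotation as R
np.set_printoptions(precision=2,suppress=True)
s=ctrl.read_state(); r=R.from_euler("xyz",s["tool_rot"])
print(r.inv().apply(np.array([float(a) for a in sys.argv[1:4]])-s["eef_pos"]),s["tool_rot"],s["clock"],s["force"])
E
```

Call:
send_path(offsets="0 0 0 0 0 0.496 0;0.7 -0.54 0 0 0 0 0;0.7 -0.54 0 0 0 0 0;0.7 -0.54 0 0 0 0 0;0.7 -0.54 0 0 0 0 0;0.7 -0.54 0 0 0 0 0;0.7 -0.54 0 0 0 0 0;0.7 -0.54 0 0 0 0 0;0.7 -0.54 0 0 0 0 0")

```text
clock: 1.0
eef_pos: [473.8, -298.4, 231.1]
tool_rot: [-3.141, 0.0, 0.307]
force: [0.0, -1.0, -0.4]
width: 0.2
gripper_force: 0.0
```

Call:
send_path(offsets="0.7 -0.54 0 0 0 0 0;0.7 -0.54 0 0 0 0 0;0.7 -0.54 0 0 0 0 0;0.7 -0.54 0 0 0 0 0;0.7 -0.54 0 0 0 0 0;0.7 -0.54 0 0 0 0 0;0.7 -0.54 0 0 0 0 0;0 0 0 0 0 0 0")

```text
clock: 1.8
eef_pos: [652.5, -36.6, 230.4]
tool_rot: [-3.136, -0.003, 0.317]
force: [-0.4, 0.7, 0.2]
width: -0.0
gripper_force: 0.0
```

```bash
python3 to.py 671 -15 90
```

```text
[ 23.85 -14.02 140.53] [-3.14 -0.    0.32] 1.8 [-0.39  0.7   0.23]
```

Call:
send_path(offsets="0.48 -0.26 0 0 0 -0.02 0;0 0 0 0 0 0 0;0 0 0.8 0 0 0 0;0 0 0.8 0 0 0 0;0 0 0.8 0 0 0 0;0 0 0.44 0 0 0 0;0 0 0 0 0 0 0")

```text
clock: 2.5
eef_pos: [664.8, -27.2, 85.3]
tool_rot: [-3.139, 0.008, 0.311]
force: [-0.7, -0.8, 0.9]
width: -0.2
gripper_force: 0.0
```

Call:
send_path(offsets="-0.2 0 0 0 0 0 0;-0.2 0 0 0 0 0 0;-0.2 0 0 0 0 0 0;-0.2 0 0 0 0 0 0;-0.14 0 0 0 0 0 0;0 0 0 0 0 0 0")

```text
clock: 3.1
eef_pos: [622.6, -41.4, 90.0]
tool_rot: [3.142, 0.001, 0.311]
force: [-1.1, -0.2, 2.4]
width: -0.2
gripper_force: 1.3
```

```bash
python3 to.py 626 -28.6 66
```

```text
[  7.17 -11.17  24.04] [3.14 0.   0.31] 3.1 [-1.14 -0.21  2.38]
```

Call:
send_path(offsets="0.04 -0.12 0 0 0 0 0;0.04 -0.1 0 0 0 0 0;0 0 0 0 0 0 0")

```text
clock: 3.4
eef_pos: [622.9, -37.7, 89.8]
tool_rot: [3.132, 0.006, 0.308]
force: [-4.5, -14.4, 6.9]
width: 0.2
gripper_force: 8.4
```

Call:
send_path(offsets="0 0 0.16 0 0 0 0;0 0 0.12 0 0 0 0;0 0 0.08 0 0 0 0;0 0 0.06 0 0 0 0;0 0 0 0 0 0 0")

```text
clock: 3.9
eef_pos: [623.5, -36.7, 68.0]
tool_rot: [3.134, 0.004, 0.308]
force: [-1.3, -11.7, 2.7]
width: 0.1
gripper_force: 5.8
```

```bash
python3 to.py 626 -28.6 65; python3 -c "
from h import *
t=imaging.get_image('top')
s=imaging.get_image('side')
cv2.imwrite('pics/m1.png',np.hstack([cv2.resize(t[175:245,190:310],None,fx=3.3,fy=3.3),cv2.resize(s[180:280,235:325],(360,231))]))"
```

```text
[ 4.87 -6.96  2.91] [3.13 0.   0.31] 3.9 [ -1.31 -11.67   2.68]
```

View pics/m1.png

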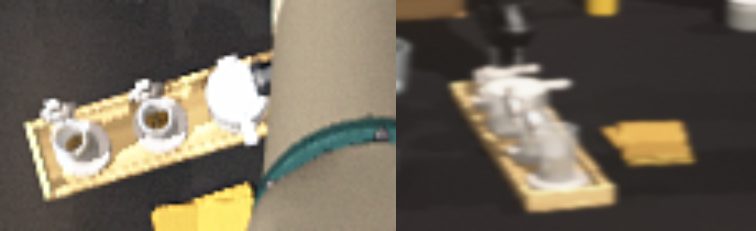

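The picture shows the finger beside or on the short cap at the far end, with a sideways force. I'll lift and look.

Call:
send_path(offsets="0 0.08 0 0 0 0 0;0 0 -0.6 0 0 0 0;0 0 -0.8 0 0 0 0;0 0 -0.8 0 0 0 0;0 0 0 0 0 0 0;0 0 0 0 0 0 0")

```text
clock: 4.6
eef_pos: [626.1, -31.6, 179.1]
tool_rot: [-3.141, -0.002, 0.313]
force: [-0.5, -0.4, 0.0]
width: -0.1
gripper_force: 0.0
```

```bash
python3 to.py 626 -28.6 65; python3 -c "
from h import *
s=imaging.get_image('side')
cv2.imwrite('pics/m2.png',cv2.resize(s[150:260,235:325],(540,594)))"
```

```text
[  0.59  -2.89 114.1 ] [-3.14 -0.    0.31] 4.6 [-0.46 -0.39  0.02]
```

View pics/m2.png

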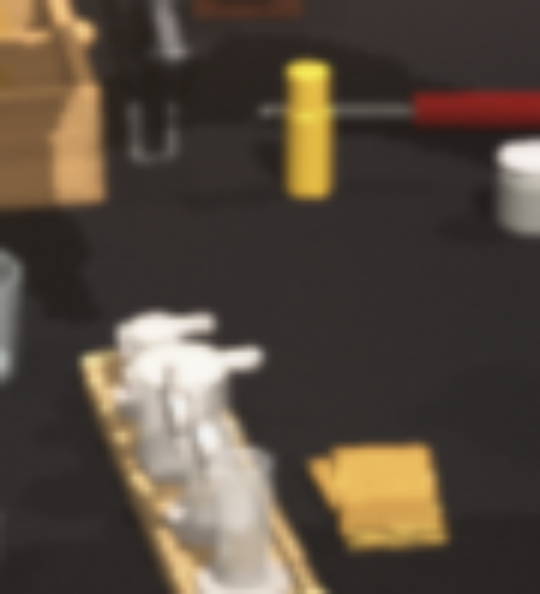

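The short cap now lies about flat. I'll press it down over its centre until a force shows.

Call:
send_path(offsets="0.02 -0.06 0.7 0 0 0 0;0 0 0.8 0 0 0 0;0 0 0.6 0 0 0 0;0 0 0.08 0 0 0 0;0 0 0.08 0 0 0 0;0 0 0.08 0 0 0 0;0 0 0 0 0 0 0;0 0 0 0 0 0 0")

```text
clock: 5.45
eef_pos: [622.8, -29.0, 64.6]
tool_rot: [-3.139, 0.005, 0.312]
force: [-12.1, 1.3, 36.7]
width: 0.2
gripper_force: 18.0
```

```bash
python3 to.py 626 -28.6 65
```

```text
[ 3.12  0.62 -0.38] [-3.14  0.    0.31] 5.45 [-12.06   1.32  36.69]
```

Call:
send_path(offsets="0 0 -0.7 0 0 0 0;0 0 -0.8 0 0 0 0;0 0 -0.7 0 0 0 0;0.24 -0.66 0 0 0 0 0;0.24 -0.66 0 0 0 0 0;0.24 -0.66 0 0 0 0 0;0.24 -0.64 0 0 0 0 0;0 0 0 0 0 0 0;0 0 0 0 0 0 0")

```text
clock: 6.35
eef_pos: [630.0, 111.0, 170.0]
tool_rot: [-3.141, 0.003, 0.315]
force: [-0.1, -1.1, -0.3]
width: -0.4
gripper_force: 0.0
```

```bash
python3 to.py 628 110 101
```

```text
[-1.97  0.34 68.99] [-3.14  0.    0.31] 6.35 [-0.14 -1.09 -0.27]
```

Position is accurate. I'll descend behind the mid cap and sweep it over.

Call:
send_path(offsets="0 0 0.7 0 0 0 0;0 0 0.68 0 0 0 0;0 0 0 0 0 0 0;-0.2 0 0 0 0 0 0;-0.2 0 0 0 0 0 0;-0.2 0 0 0 0 0 0;-0.2 0 0 0 0 0 0;-0.16 0 0 0 0 0 0;0 0 0 0 0 0 0")

```text
clock: 7.25
eef_pos: [583.8, 94.5, 103.0]
tool_rot: [-3.141, 0.001, 0.312]
force: [-0.1, 0.6, -0.1]
width: 0.4
gripper_force: 0.4
```

```bash
python3 to.py 586 97 79
```

```text
[ 2.88 -1.74 24.01] [-3.14  0.    0.31] 7.25 [-0.14  0.57 -0.1 ]
```

Call:
send_path(offsets="0.02 -0.02 0.16 0 0 0 0;0.02 -0.02 0.16 0 0 0 0;0 0 0.12 0 0 0 0;0 0 0.08 0 0 0 0;0 0 0 0 0 0 0;0 0 0 0 0 0 0")

```text
clock: 7.85
eef_pos: [585.4, 97.2, 78.7]
tool_rot: [-3.141, 0.003, 0.312]
force: [-8.5, -2.2, 29.6]
width: 0.1
gripper_force: 15.4
```

```bash
python3 to.py 586 97 79
```

```text
[ 0.51  0.38 -0.33] [-3.14  0.    0.31] 7.85 [-8.53 -2.17 29.61]
```

Call:
send_path(offsets="0 0 -0.7 0 0 0 0;0 0 -0.8 0 0 0 0;0 0 -0.76 0 0 0 0;0.44 -0.66 0 0 0 0 0;0.44 -0.66 0 0 0 0 0;0 0 0 0 0 0 0;0 0 0 0 0 0 0;0 0 0.7 0 0 0 0;0 0 0.68 0 0 0 0;0 0 0 0 0 0 0")

```text
clock: 8.85
eef_pos: [604.3, 171.0, 115.2]
tool_rot: [3.141, 0.011, 0.31]
force: [-0.1, -0.5, -0.8]
width: -0.3
gripper_force: 0.0
```

```bash
python3 to.py 608 173 123
```

```text
[ 4.1  -0.78 -7.8 ] [3.14 0.01 0.31] 8.85 [-0.05 -0.48 -0.82]
```

Call:
send_path(offsets="-0.2 0 0 0 0 0 0;-0.2 0 0 0 0 0 0;-0.2 0 0 0 0 0 0;-0.2 0 0 0 0 0 0;-0.1 0 0 0 0 0 0;0 0 0 0 0 0 0;0 0 0 0 0 0 0")

```text
clock: 9.55
eef_pos: [564.8, 159.8, 120.7]
tool_rot: [-3.142, 0.001, 0.312]
force: [0.3, 0.2, 3.4]
width: 0.1
gripper_force: 1.2
```

```bash
python3 to.py 566 160 101
```

```text
[ 1.24  0.22 19.69] [-3.14  0.    0.31] 9.55 [0.28 0.19 3.39]
```

Call:
send_path(offsets="0.02 0 0.14 0 0 0 0;0 0 0.14 0 0 0 0;0 0 0.12 0 0 0 0;0 0 0.06 0 0 0 0;0 0 0 0 0 0 0;0 0 0 0 0 0 0")

```text
clock: 10.15
eef_pos: [565.0, 160.0, 100.6]
tool_rot: [-3.141, 0.002, 0.312]
force: [-11.3, -2.2, 35.9]
width: -0.2
gripper_force: 18.6
```

```bash
python3 to.py 566 160 101
```

```text
[ 0.92  0.26 -0.45] [-3.14  0.    0.31] 10.15 [-11.33  -2.21  35.93]
```

All three narrow caps read shut, with contact at the expected heights. Next is the wide cap: move in front of its tab and tilt the fingers forward.

Call:
send_path(offsets="0 0 -0.8 0 0 0 0;0 0 -0.8 0 0 0 0;-0.34 0.64 0 0 0 0 0;-0.34 0.66 0 0 0 0 0;-0.34 0.66 0 0 0 0 0;-0.34 0.66 0 0 0 0 40;0 0 0 0 0 0.12 40;0 0 0 0 0.5 0 40;0 0 0 0 0.5 0 40;0 0 0 0 0.5 0 40;0 0 0 0 0.5 0 40;0 0 0 0 0 0 40")

```text
clock: 11.35
eef_pos: [534.6, 29.8, 174.5]
tool_rot: [-3.094, -0.302, 0.284]
force: [0.3, -0.6, 0.2]
width: 40.1
gripper_force: 0.0
```

Call:
send_path(offsets="0 0 0 0 0 0 40")

```text
clock: 11.45
eef_pos: [536.1, 29.8, 175.1]
tool_rot: [-3.095, -0.303, 0.287]
force: [-0.3, -0.3, -0.4]
width: 39.9
gripper_force: 0.0
```

```bash
python3 to.py 540.5 15.9 131.8
```

```text
[-12.61  16.51  40.7 ] [-3.1  -0.3   0.29] 11.45 [-0.32 -0.28 -0.41]
```

```bash
python3 -c "
from cell import ctrl, imaging, workorder
print(ctrl.read_state()['qpos'].round(2))"
```

```text
[-0.08  0.46  0.07  2.15 -0.56  0.29 -0.78]
```

```bash
cat > pose.py <<'E'
# usage: pose.py x y z yaw tilt : shift in present tool axes + rotvec to reach the pose
import sys; from h import *; from scipy.spatial.transform import Rotation as R
np.set_printoptions(precision=3,suppress=True)
x,y,z,yaw,t=map(float,sys.argv[1:6]); s=ctrl.read_state(); r=R.from_euler("xyz",s["tool_rot"])
g=R.from_euler("z",yaw)*R.from_euler("x",np.pi)*R.from_euler("y",t)
print(r.inv().apply(np.array([x,y,z])-s["eef_pos"]),(r.inv()*g).as_rotvec(),"cmd goal euler",g.as_euler("xyz"),s["force"],s["clock"])
E
python3 pose.py 559.4 21.3 128.4 0.28 0.2
```

```text
[ 5.133 17.105 49.796] [-0.048 -0.103  0.009] cmd goal euler [ 3.142 -0.2    0.28 ] [-0.321 -0.279 -0.41 ] 11.45
```

Scaled: 30 mm is 0.6, 20 mm is 0.4, -0.103 rad is -0.412.

Call:
send_path(offsets="0.04 0.18 0.4 0 0 0 40;0.06 0.16 0.6 0 0 0 40;0 0 0 -0.192 -0.412 0.036 40;0 0 0 0 0 0 40;0 0 0 0 0 0 40")

```text
clock: 11.95
eef_pos: [558.1, 25.0, 129.7]
tool_rot: [-3.123, -0.228, 0.288]
force: [-0.2, -0.6, -0.2]
width: 39.8
gripper_force: 0.0
```

```bash
python3 pose.py 559.4 21.3 128.4 0.28 0.2;python3 pose.py 570.9 24.6 69.6 0.28 0.2
```

```text
[-0.069  3.925  1.229] [-0.02  -0.028  0.008] cmd goal euler [ 3.142 -0.2    0.28 ] [-0.185 -0.625 -0.22 ] 11.95
[-1.73   5.135 61.199] [-0.02  -0.028  0.008] cmd goal euler [ 3.142 -0.2    0.28 ] [-0.185 -0.625 -0.22 ] 11.95
```

Scaled: 20 mm is 0.4, 10 mm is 0.2, -0.028 rad is -0.112.

Call:
send_path(offsets="-0.02 0.1 0.4 -0.08 -0.112 0.032 40;0 0 0.4 0 0 0 40;0 0 0.2 0 0 0 40;0 0 0 0 0 0 40;0 0 0 0 0 0 40")

```text
clock: 12.45
eef_pos: [568.0, 19.9, 81.3]
tool_rot: [-3.14, -0.2, 0.272]
force: [-0.7, -0.6, -0.2]
width: 39.8
gripper_force: 0.0
```

```bash
python3 pose.py 570.9 24.6 69.6 0.28 0.2; python3 -c "
from h import *
t=imaging.get_image('top')
s=imaging.get_image('side')
cv2.imwrite('pics/m3.png',np.hstack([cv2.resize(t[175:245,210:310],(400,280)),cv2.resize(s[180:280,235:335],(280,280))]))"
```

```text
[ 1.607 -3.742 12.285] [ 0.    -0.    -0.007] cmd goal euler [ 3.142 -0.2    0.28 ] [-0.683 -0.598 -0.204] 12.45
```

View pics/m3.png

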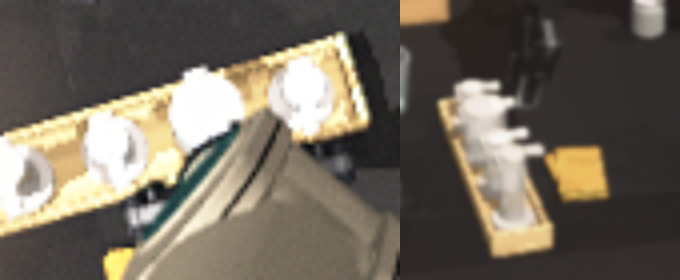

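The fingers straddle the tab of the wide cap, and the three narrow caps appear shut. I'll go down and pinch.

Call:
send_path(offsets="0.03 -0.074 0.14 0 0 0 40;0 0 0.1 0 0 0 40;0 0 0 0 0 0 40;0 0 0 0 0 0 5;0 0 0 0 0 0 5;0 0 0 0 0 0 5;0 0 0 0 0 0 5")

```text
clock: 13.25
eef_pos: [571.2, 24.3, 69.6]
tool_rot: [3.14, -0.2, 0.274]
force: [0.3, -2.9, 0.7]
width: 7.5
gripper_force: 58.6
```

```bash
python3 pose.py 570.9 24.6 69.6 0.28 0.2
```

```text
[-0.214 -0.394 -0.078] [ 0.003 -0.    -0.006] cmd goal euler [ 3.142 -0.2    0.28 ] [ 0.341 -2.946  0.692] 13.25
```

Scaled: -7.5 mm is -0.15, 1.4 mm is 0.028, -0.12 rad is -0.48.

Call:
send_path(offsets="0.028 0 -0.15 0 -0.48 0 5;0.028 0 -0.15 0 -0.48 0 5;0.028 0 -0.15 0 -0.48 0 5;0.028 0 -0.15 0 -0.48 0 5;0 0 0 0 0 0 5;0 0 0 0 0 0 5")

```text
clock: 13.85
eef_pos: [574.7, 25.5, 97.1]
tool_rot: [-3.14, 0.268, 0.276]
force: [-1.6, -4.0, 1.1]
width: 7.2
gripper_force: 59.6
```

```bash
python3 pose.py 571 24.6 99 0.28 -0.28
```

```text
[-4.207 -0.109 -0.823] [-0.002 -0.012 -0.004] cmd goal euler [3.142 0.28  0.28 ] [-1.629 -3.973  1.101] 13.85
```

Scaled: -7.5 mm is -0.15, 1.4 mm is 0.028, -0.12 rad is -0.48.

Call:
send_path(offsets="0.028 0 -0.15 0 -0.48 0 5;0.028 0 -0.15 0 -0.48 0 5;0.028 0 -0.15 0 -0.48 0 5;0.028 0 -0.15 0 -0.48 0 5;0.028 0 -0.15 0 -0.48 0 5;0.028 0 -0.15 0 -0.48 0 5;0 0 0 0 0 0 5;0 0 0 0 0 0 5")

```text
clock: 14.65
eef_pos: [600.1, 34.2, 124.5]
tool_rot: [-3.139, 0.881, 0.296]
force: [4.1, -6.1, -8.4]
width: 7.2
gripper_force: 66.1
```

```bash
python3 pose.py 571 24.6 99 0.28 -1; python3 -c "
from h import *
s=imaging.get_image('side')
cv2.imwrite('pics/m4.png',cv2.resize(s[170:270,235:335],(500,500)))"
```

```text
[ 0.169  0.815 39.877] [ 0.01  -0.119  0.009] cmd goal euler [3.142 1.    0.28 ] [ 4.095 -6.146 -8.356] 14.65
```

View pics/m4.png

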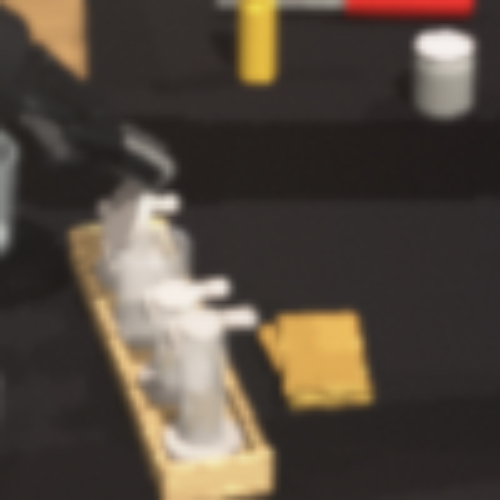

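The wide cap stands open at about 1.06 rad with the tab at about (165,203) behind the fingers. I'll release, back out, and come round to push it farther back.

Scaled: -31 mm is -0.62, -25 mm is -0.5, 0.14 rad is 0.56.

Call:
send_path(offsets="0 0 0 0 0 0 28;0 0 0 0 0 0 28;0 0 -0.4 0 0 0 28;0 0 -0.5 0 0 0 28;-0.62 0 -0.5 0 0 0 0;-0.62 0 -0.5 0 0 0 0;0 0 0 0 0.56 0 0;0 0 0 0 0.56 0 0;0 0 0 0 0.56 0 0;0 0 0 0 0.56 0 0;0 0 0 0 0.56 0 0;0 0 0 0 0.56 0 0")

```text
clock: 15.9
eef_pos: [587.8, 36.1, 219.5]
tool_rot: [3.134, -0.013, 0.301]
force: [0.3, 0.9, -0.9]
width: -0.2
gripper_force: 0.0
```

Call:
send_path(offsets="0 0 0 0 0 0 0")

```text
clock: 16.0
eef_pos: [581.4, 33.8, 218.6]
tool_rot: [3.137, -0.001, 0.298]
force: [-0.1, -0.5, -0.2]
width: 0.1
gripper_force: 0.0
```

```bash
python3 pose.py 580 27 200 0.28 0;python3 pose.py 580 27 115 0.28 0
```

```text
[-3.356  5.96  18.583] [ 0.005 -0.001  0.018] cmd goal euler [3.142 0.    0.28 ] [-0.056 -0.531 -0.173] 16.0
[ -3.459   5.544 103.582] [ 0.005 -0.001  0.018] cmd goal euler [3.142 0.    0.28 ] [-0.056 -0.531 -0.173] 16.0
```

Call:
send_path(offsets="-0.1 0.11 0 0 0 0.072 0;0 0 0.8 0 0 0 0;0 0 0.8 0 0 0 0;0 0 0.46 0 0 0 0;0 0 0 0 0 0 0;0.2 0 0 0 0 0 0;0.2 0 0 0 0 0 0;0.2 0 0 0 0 0 0;0.2 0 0 0 0 0 0;0.08 0 0 0 0 0 0;0 0 0 0 0 0 0;0 0 0 0 0 0 0")

```text
clock: 17.2
eef_pos: [627.3, 41.5, 114.4]
tool_rot: [3.135, -0.004, 0.285]
force: [0.1, -0.5, -0.1]
width: 0.0
gripper_force: 0.0
```

```bash
python3 pose.py 624 40 115 0.28 0
```

```text
[-3.528  0.487 -0.589] [ 0.006 -0.004  0.005] cmd goal euler [3.142 0.    0.28 ] [ 0.091 -0.544 -0.078] 17.2
```

Scaled: -30 mm is -0.6, -20 mm is -0.4.

Call:
send_path(offsets="-0.5 0 0 0 0 0 0;-0.4 0 -0.6 0 0 0 0;0 0 -0.9 0 0 0 60;-0.2 -0.76 0 0 0 0 60;-0.2 -0.76 0 0 0 0 60;-0.2 -0.76 0 0 0 0 60;-0.2 -0.76 0 0 0 0 60;-0.2 -0.76 0 0 0 0 60;-0.2 -0.76 0 0 0 0 60;-0.2 -0.76 0 0 0 0 60;-0.18 -0.72 0 0 0 0 60;0 0 0 0 0 0 60")

```text
clock: 18.4
eef_pos: [419.0, 302.5, 186.8]
tool_rot: [3.139, -0.002, 0.294]
force: [-0.6, -0.1, -0.5]
width: 59.8
gripper_force: 0.0
```

Call:
send_path(offsets="0 0 0 0 0 0 60")

```text
clock: 18.5
eef_pos: [422.3, 297.4, 187.0]
tool_rot: [3.135, -0.004, 0.287]
force: [0.4, -0.3, -0.5]
width: 60.0
gripper_force: 0.0
```

```bash
python3 pose.py 427 298.5 60 0.28 0; python3 -c "
from h import *
t=imaging.get_image('top')
s=imaging.get_image('side')
cv2.imwrite('pics/m5.png',np.hstack([cv2.resize(t[165:255,190:310],(400,300)),cv2.resize(s[180:280,235:335],(300,300))]))"
```

```text
[  4.37   -0.498 127.037] [ 0.006 -0.004  0.007] cmd goal euler [3.142 0.    0.28 ] [ 0.364 -0.271 -0.541] 18.5
```

View pics/m5.png

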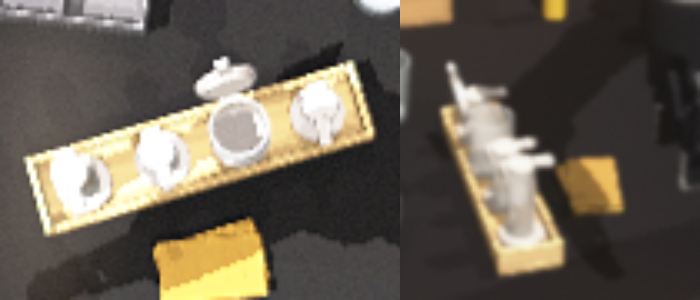

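The wide cap is open well past upright (cap at (225,80), mouth at (238,130)), and the other three are shut. Now the bead.

Careful with the scale: shifts go in shares of 50 mm and turns go in units of 0.25 rad. That gives: 3 mm is 0.06, 40 mm is 0.8.

Call:
send_path(offsets="0.06 0 0.8 0 0 0 60;0 0 0.8 0 0 0 60;0 0 0.8 0 0 0 60;0 0 0.4 0 0 0 60;0 0 0 0 0 0 60;0 0 0 0 0 0 60")

```text
clock: 19.2
eef_pos: [427.4, 295.7, 47.3]
tool_rot: [3.135, -0.004, 0.282]
force: [0.4, -0.4, 0.0]
width: 59.8
gripper_force: 0.0
```

```bash
python3 pose.py 427 298.5 9 0.28 0
```

```text
[ 0.245 -3.043 38.278] [ 0.007 -0.004  0.002] cmd goal euler [3.142 0.    0.28 ] [ 0.429 -0.362  0.044] 19.2
```

Call:
send_path(offsets="0 -0.06 0.36 0 0 0 60;0 0 0.4 0 0 0 60;0 0 0 0 0 0 60;0 0 0 0 0 0 15;0 0 0 0 0 0 15;0 0 0 0 0 0 15;0 0 0 0 0 0 15;0 0 0 0 0 0 15")

```text
clock: 20.0
eef_pos: [426.8, 300.0, 10.7]
tool_rot: [3.136, -0.006, 0.284]
force: [-0.5, -1.0, 7.7]
width: 21.6
gripper_force: 58.4
```

Call:
send_path(offsets="0 0 -0.6 0 0 0 15;0 0 -0.8 0 0 0 15;0 0 -0.8 0 0 0 15;0 0 -0.8 0 0 0 15;0 0 0 0 0 0 15;0 0 0 0 0 0 15")

```text
clock: 20.6
eef_pos: [425.3, 300.9, 160.4]
tool_rot: [3.137, -0.006, 0.285]
force: [0.2, 0.4, -0.4]
width: 21.3
gripper_force: 58.8
```

```bash
python3 pose.py 607.5 35 180 0.28 0
```

```text
[100.241 306.476 -17.474] [ 0.005 -0.006  0.005] cmd goal euler [3.142 0.    0.28 ] [ 0.225  0.389 -0.373] 20.6
```

Scaled: 38.3 mm is 0.766, -18 mm is -0.36.

Call:
send_path(offsets="0 0 -0.36 0 0 0 15;0.25 0.766 0 0 0 0 15;0.25 0.766 0 0 0 0 15;0.25 0.766 0 0 0 0 15;0.25 0.766 0 0 0 0 15;0.25 0.766 0 0 0 0 15;0.25 0.766 0 0 0 0 15;0.25 0.766 0 0 0 0 15;0.25 0.766 0 0 0 0 15;0 0 0 0 0 0 15;0 0 0 0 0 0 15")

```text
clock: 21.7
eef_pos: [605.9, 33.2, 177.5]
tool_rot: [3.136, -0.0, 0.282]
force: [0.1, 1.1, -0.2]
width: 21.4
gripper_force: 59.0
```

```bash
python3 pose.py 607.5 35 80 0.28 0; python3 -c "
from h import *
t=imaging.get_image('top');cv2.imwrite('pics/x.png',t)
h=cv2.cvtColor(t,cv2.COLOR_BGR2HSV);m=cv2.inRange(h,(10,90,70),(35,255,255));print(m[262:282,150:172].sum()/255)"
```

```text
[ 2.005 -1.899 97.477] [ 0.006 -0.     0.002] cmd goal euler [3.142 0.    0.28 ] [ 0.066  1.051 -0.247] 21.7
0.0
```

Scaled: 35 mm is 0.7, 30 mm is 0.6.

Call:
send_path(offsets="0.03 -0.03 0.6 0 0 0 15;0 0 0.7 0 0 0 15;0 0 0.4 0 0 0 15;0 0 0 0 0 0 15;0 0 0 0 0 0 15")

```text
clock: 22.25
eef_pos: [607.8, 37.3, 94.1]
tool_rot: [3.136, -0.002, 0.286]
force: [0.1, 0.0, -0.3]
width: 21.8
gripper_force: 59.0
```

```bash
python3 pose.py 607 35 79 0.28 0
```

```text
[-1.414  1.863 15.143] [ 0.006 -0.003  0.006] cmd goal euler [3.142 0.    0.28 ] [ 0.068  0.003 -0.345] 22.25
```

Call:
send_path(offsets="-0.02 0.04 0.16 0 0 0 15;0 0 0.14 0 0 0 15;0 0 0 0 0 0 15;0 0 0 0 0 0 36;0 0 0 0 0 0 36;0 0 0 0 0 0 36")

```text
clock: 22.85
eef_pos: [608.3, 33.6, 79.6]
tool_rot: [3.135, -0.004, 0.285]
force: [-0.9, -0.3, -0.5]
width: 35.7
gripper_force: 0.0
```

```bash
python3 pose.py 607 35 79 0.28 0
```

```text
[-0.861 -1.676  0.608] [ 0.006 -0.004  0.005] cmd goal euler [3.142 0.    0.28 ] [-0.857 -0.269 -0.526] 22.85
```

Call:
send_path(offsets="0 0 -0.6 0 0 0 36;0 0 -0.8 0 0 0 36;0 0 -0.8 0 0 0 36;0 0 0 0 0 0 0;0 0 0 0 0 0 0")

```text
clock: 23.35
eef_pos: [608.0, 34.3, 190.5]
tool_rot: [3.135, -0.006, 0.285]
force: [1.3, 0.1, 0.0]
width: 7.6
gripper_force: 0.0
```

```bash
python3 pose.py 665 52 190 0.28 0
```

```text
[59.641 -0.959  0.83 ] [ 0.007 -0.006  0.005] cmd goal euler [3.142 0.    0.28 ] [1.336 0.141 0.025] 23.35
```

Call:
send_path(offsets="0.6 -0.02 0 0 0 0 0;0.62 0 0 0 0 0 0;0 0 0 0 0 0 0;0 0 0 0 0 0 0;0 0 0.8 0 0 0 0;0 0 0.8 0 0 0 0;0 0 0 0 0 0 0;0 0 0 0 0 0 0")

```text
clock: 24.15
eef_pos: [664.9, 51.3, 109.1]
tool_rot: [3.135, -0.001, 0.284]
force: [0.3, -0.6, 1.3]
width: 0.2
gripper_force: 0.0
```

```bash
python3 pose.py 666.6 52 109 0.28 0;  python3 -c "
from h import *
t=imaging.get_image('top')
cv2.imwrite('pics/m6.png',cv2.resize(np.hstack([t[165:255,190:310],cv2.imread('pics/x.png')[165:255,190:310]]),(800,300)))"
```

```text
[ 1.799 -0.244  0.141] [ 0.006 -0.001  0.004] cmd goal euler [3.142 0.    0.28 ] [ 0.295 -0.551  1.285] 24.15
```

View pics/m6.png

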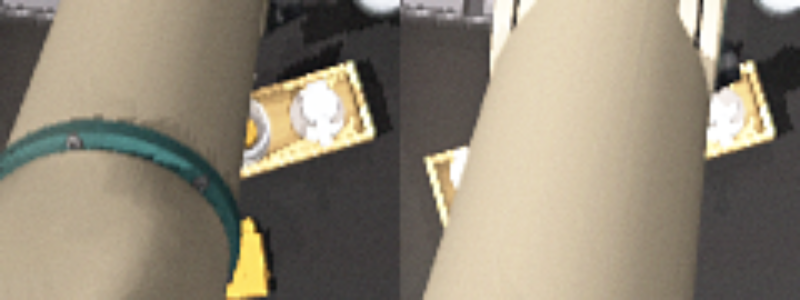

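A brass-coloured patch shows inside the wide tube at (248,130), so the bead is in. Next I'll sweep the cap shut and press.

Call:
send_path(offsets="-0.2 0 0 0 0 0 0;-0.2 0 0 0 0 0 0;-0.2 0 0 0 0 0 0;-0.2 0 0 0 0 0 0;-0.2 0 0 0 0 0 0;-0.2 0 0 0 0 0 0;-0.12 0 0 0 0 0 0;0 0 0 0 0 0 0")

```text
clock: 25.0
eef_pos: [601.1, 32.9, 109.1]
tool_rot: [3.136, -0.001, 0.284]
force: [0.6, 0.9, -0.2]
width: 0.1
gripper_force: 0.0
```

Call:
send_path(offsets="0 0 0.18 0 0 0 0;0 0 0.18 0 0 0 0;0 0 0.16 0 0 0 0;0 0 0.1 0 0 0 0;0 0 0.06 0 0 0 0;0 0 0 0 0 0 0;0 0 0 0 0 0 0")

```text
clock: 25.7
eef_pos: [601.7, 32.8, 78.2]
tool_rot: [3.137, -0.002, 0.284]
force: [-11.0, 0.2, 32.4]
width: -0.3
gripper_force: 16.2
```

```bash
python3 pose.py 603 34 79 0.28 0
```

```text
[ 1.63  -0.77  -0.839] [ 0.005 -0.002  0.004] cmd goal euler [3.142 0.    0.28 ] [-10.991   0.218  32.437] 25.7
```

Call:
send_path(offsets="0 0 -0.7 0 0 0 0;0 0 -0.8 0 0 0 0;0 0 -0.8 0 0 0 0;0 0 -0.6 0 0 0 0;0 0.8 0 0 0 0 0;0 0.8 0 0 0 0 0;0 0.8 0 0 0 0 0;0 0.8 0 0 0 0 0;0 0.8 0 0 0 0 0;0 0.8 0 0 0 0 0;0 0 0 0 0 0 0;0 0 0 0 0 0 0")

```text
clock: 26.9
eef_pos: [669.1, -197.6, 220.2]
tool_rot: [3.136, -0.002, 0.282]
force: [0.2, 0.8, 0.2]
width: 0.0
gripper_force: 0.0
```

```bash
python3 - <<'E'
from h import *
for n,b in (("side",(265,200,290,225)),("top",(250,188,274,222))):
    x0,y0,x1,y1=b
    for im in (cv2.imread(f"pics/{n}0.png"),imaging.get_image(n)):
        c=im[y0:y1,x0:x1]; m=(c.min(2)>150)
        p=np.argwhere(m); print(n,len(p),p.mean(0).round(1),"col max",p[:,1].max()+x0,p[p[:,1]==p[:,1].max()].mean(0)[0]+y0,"row max",p[:,0].max()+y0,p[p[:,0]==p[:,0].max()].mean(0)[1]+x0)
print(ctrl.read_state()["force"])
E
```

```text
side 92 [18.2  4. ] col max 277 215.5 row max 224 267.5
side 109 [17.   3.7] col max 277 215.5 row max 224 267.5
top 515 [18.3 10.8] col max 273 204.55555555555554 row max 221 250.0
top 465 [17.8 10.9] col max 273 209.6 row max 220 250.5
[-0.37688822  0.78547721  0.68991066]
```

The wide tab sits at the same pixel as when it was first shut, (277,215.5), so I'm handing in.

```bash
python3 -c "
from cell import ctrl, imaging, workorder
print(workorder.finish_job())"
```

```text
the job is handed in; nothing more can be done
None
```

The bead is in the wide tube, all four caps are pressed shut by contact force and height, and the job was handed in at about 27 s; no verdict came back, and I did not re-measure the bystanders.

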